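Clamp a display-rail tube in its foot with a U-bolt and wedge keeper

ROBOT

A 7-joint arm with a two-finger parallel gripper is mounted at the origin on the work surface; the furniture and walls round the work are solid. World frame = base frame: x ahead of the robot, y to its left, z up, the work surface at z = 0. Lengths are in m, angles in rad, forces in N, time in s.
With the tool pointing down it reaches from about 0.4 to 0.85 m from the base axis. Payload 4.5 kg.
Tool frame: the origin (TCP) lies on the centre line of the jaws, within the pads' length; the fingertips stand r.tip_extent ahead of it and the grasp point (between the pads) is the TCP (r.tip_extent is the distance from the TCP to the fingertips, in m); z points along the fingers, y is the line along which they close (so a half turn about z gives the same grasp; the last joint's range is limited). The gripper opens to 88 mm and grips with 3 to 60 N. Pads are 18 mm wide; open, the fingers measure 123 mm over their backs; the gripper's body (75 mm by 187 mm) begins 45 mm behind the grasp point.
Start: joints at [-1.131, 0.689, -0.195, 1.565, 0.157, 0.902, -0.215], TCP at [0.247, 0.574, 0.258] pointing down, gripper open.
Joint ranges: [-3.01, 3.01], [-0.46, 2.08], [-1.47, 1.51], [0.13, 2.56], [-1, 4.14], [0.04, 2.09], [-2.66, 2.66]. Speed limits (rad/s): [2.57, 2.57, 3.14, 3.14, 3.14, 3.14, 3.14].

INTERFACE

Orientations are given as a unit quaternion [x, y, z, w].
In Python, from plant import sensors, vision, finish_job, r gives the robot as it stands. The module is installed in compiled form; this text tells all that it offers.
- The arm moves only by the tool step_arm, never from a script. Its argument "steps" is a list of rows, each a list of 2 entries, a list of its own where there are three numbers: the shift along the tool's x, y, z in cm, then the turn, a rotation vector about the tool's x, y, z in degrees. A call has 1 to 12 rows; each row shifts and turns the commanded pose from where the row before left it, along the tool's axes as they then stand; what a row does not reach is not made up. A row lasts 1/8 s, in which the tool goes at most 62.5 mm and 10.7 degrees, less where a joint would pass 70% of its speed; a pose out of reach is approached as far as the arm can. A call with a gripper value outside its range is refused whole. "claw" is the opening, from -1 (shut) to 1 (fully open), set as the call begins (left out, the last holds). The fingers move at their own pace and stop on an object; "grip_force" is the grip in N (left out, the last holds). Time passes only in rows, so rows that do not move let the fingers close. It gives the time, the measured TCP pose, the force, the opening and the grip force at its end, in the units of the state.
- sensors.get_state(): the state, without advancing time (a new reading comes with each control period).
- vision.snapshot(name): name is "side" or "top" or "wrist"; returns a dict with "img" (420x560x3 uint8, red, green, blue), "fx", "fy", "cx", "cy" (pixels), "k1" (the pictures are not rectified: a ray, as slopes to the right and down, at radius r is drawn at 1 + k1 r^2 times it, then the intrinsics apply), "position" and "rotation" of the camera in the world. Camera axes: x right, y down, z forward; pixel columns grow to the right and rows downward; lengths in m; the calibration is good to about 2 mm. A picture is of the moment at which its call begins. There is no depth.
- finish_job(): hands the job in; it is judged then, once.
The state is a dict: "clock": time; "q": joint angles; "qd": joint speeds; "joint_torque": joint torques, N m; "tool_pos": TCP position; "eef_rot": TCP orientation; "contact_force": force on the tool from outside, world axes, zero at the start; "moment": the same for the moment, N m; "opening": opening from 0.0 (shut) to 1.0 (fully open); "finger_force": force on a finger pad.
Only numpy, scipy, OpenCV 4.12 (cv2) and the standard library are available. Lean on these libraries where they do the work, as an engineer would, in place of code of your own. Each camera call takes 0.05 s, during which the arm holds its last target. There are 200 camera calls.

TASK

Clamp the rail tube to its foot: from the wooden stand take the one U-bolt that fits over the tube and into the two holes of the steel bridge, and pass both its legs round the tube and down through the holes at once until its bow rests on the tube. Then push the upright tab of the wedge keeper under the bridge fully in to its stop, so that the U-bolt is drawn down tight on the tube. Feel for the holes and press gently instead of forcing anything (the bridge may be screwed down a little off the middle of the foot), keep the tube in its cradles, leave the other two U-bolts standing where they are, do not disturb the other things on the table, and let go of everything at the end.

Things in the scene. Friction and masses are not known exactly. Their poses are not given: they have to be found in the camera images.
- rail_foot: Grey steel foot of a display rail, fixed to the table: base plate 124 (x) x 156 (y) x 6 mm. Origin: centre of its underside; z up, y along the tube. At y = -62 and +62 mm rubber-lined V cradles (20 mm along y, 60 along x, 44 high) carry the tube over x = 0; the rubber gives about 1 mm for 6 N. A steel bridge across the middle (104 (x) x 64 (y) mm) has the two holes.
- bridge_mid (a point): Middle of the foot at the level of the bridge's top face, z = 34.5 mm; axes of the foot. The bridge plate is 5 mm thick; its two through holes, 11.5 mm wide, lie at x = -20 and +20 mm. The bridge is screwed through slots, so both holes sit together anywhere from y = -12 to +12 mm: no reading shows this, it differs each time and must be felt or looked for.
- keeper (a joint): Wedge keeper, a steel keyhole plate sliding under the bridge along the foot's +x (m): 0 = out, holes open; 0.016 = in, at its stop. Sliding friction 4 N; with the U-bolt's bow on the tube its ramps catch the leg necks and draw the U-bolt down, taking 8 to 12 N up to the stop. A U-bolt standing over about 1 mm too high blocks it. It stays where it is left.
- tab_push (a point): Where to push the keeper's upright tab when the keeper is at 0: outer face of the tab at x = -78 mm, 45 mm above the foot's underside, axes of the foot; push along +x. The tab is 8 mm thick (x), 40 mm wide along y, spans z = 26 to 58 mm and moves in 16 mm. It sits centred on the bridge, so up to 12 mm off this point along y.
- tube: Aluminium tube with black end plugs, 27 mm in diameter, 208 mm long, lying loose in both cradles. Origin: its middle, on the axis; the axis is its y. The axis lies about 53 mm above the foot's underside.
- ubolt: The U-bolt that fits: bare forged steel, 84 mm high, 0.14 to 0.24 kg, standing in a slot of the stand. Two 10 mm round legs 40 mm apart along x (30 mm clear), ends chamfered to 6 mm over 3 mm, 5 mm necks 15.5 to 22 mm up. Origin: midway between the leg ends, z up. Origin above the foot's underside: 34.5 mm standing on the bridge beside the holes, 10 mm bow on tube, about 8.5 mm drawn tight.
- ubolt_boss (a point): Middle of the flat-sided forged boss on the fitting U-bolt's crown, 72 mm above its leg ends, the place to grip from above: 12 mm thick along y, 24 mm wide along x, from 60 to 84 mm above the leg ends. Axes of the U-bolt.
- ubolt_bow (a point): Underside of the fitting U-bolt's bow at its middle, 57 mm above the leg ends; this comes to rest on the top of the tube. Keep the fingertips above it.
- ubolt_small: U-bolt of the same make, too narrow for the tube: legs 30 mm apart, 79 mm high. Origin: midway between the leg ends; x from leg to leg, z up.
- ubolt_large: U-bolt of the same make, too wide for the holes: legs 52 mm apart, 90 mm high. Origin: midway between the leg ends; x from leg to leg, z up.
- stand: Light wooden block, fixed, 94 (x) x 160 (y) mm, 30 mm high. Three open slots along x at y = -50, 0 and +50 mm, each 76 mm long, 11.8 mm wide, 22 mm deep; the three U-bolts stand in them, legs down, in any order. Origin: centre of its underside, z up.
- tape_roll: Bystander: roll of yellow tape lying flat, 102 mm across, 18 mm high. Origin: centre of its underside.
- adapter: Bystander: black mains adapter, 85 by 78 mm, 30 mm high. Origin: centre of its underside.

How it is judged:
By the outcome, as a careful person would: the job done as asked, in the order asked, and still so for the second after the job is handed in, with the robot touching nothing.
It also fails if it takes over 64 s, if anything falls off the work surface, if the arm or the gripper's body presses on something with over 40 N, if the wrist force passes 120 N, or if a joint passes its speed limit or range.

## Working session

There is one attempt and no reset: what is moved stays moved. The work goes in short steps, Python scripts to look and compute and a tool call to move; the robot and the scene stay as the last step left them, time stands still between calls to the robot, and variables do not carry over. Pictures are saved under pics/ and viewed, at most 10 in all, crops included, and the job is handed in when it is done.

Besides the shell and the picture viewer there is one more tool, called after ">>>" as name(argument=value, ...), one argument or row to a line, values as JSON. step_arm: Moves the arm, as the interface text tells. Its arguments: {"type":"object","properties":{"steps":{"type":"array"},"claw":{"type":"number"},"grip_force":{"type":"number"}},"required":["steps"]}

```bash
mkdir -p pics
cat > h.py <<'E'
import numpy as np, cv2, json, pickle
from plant import sensors, vision, finish_job, r
from scipy.spatial.transform import Rotation as R
def snap(name, tag):
    s=vision.snapshot(name); pickle.dump(s,open(f'pics/{tag}.pkl','wb'))
    cv2.imwrite(f'pics/{tag}.png', s['img'][:,:,::-1]); return s
def load(tag): return pickle.load(open(f'pics/{tag}.pkl','rb'))
def cam(s):
    rot=np.array(s['rotation'],float)
    M=rot if rot.shape==(3,3) else R.from_quat(rot).as_matrix()
    K=np.array([[s['fx'],0,s['cx']],[0,s['fy'],s['cy']],[0,0,1.]]); D=np.array([s['k1'],0,0,0,0.])
    return M,np.array(s['position'],float),K,D
def ray(s,u,v):
    M,p,K,D=cam(s); x,y=cv2.undistortPoints(np.array([[[u,v]]],float),K,D)[0,0]
    return p,M@np.array([x,y,1.])
def atz(s,u,v,z):
    p,d=ray(s,u,v); return p+d*(z-p[2])/d[2]
def proj(s,P):
    M,p,K,D=cam(s); P=np.atleast_2d(P); c=(P-p)@M
    return cv2.projectPoints(c,np.zeros(3),np.zeros(3),K,D)[0][:,0]
E
python3 - <<'E'
from h import *
print(sensors.get_state(), r.tip_extent)
for n in ['top','side','wrist']:
    s=snap(n,n+'0'); print(n,s['fx'],s['k1'],s['position'],s['rotation'])
E
```

```text
{'clock': 0.0, 'q': array([-1.13116792,  0.68998645, -0.19455046,  1.56634719,  0.15731738,
        0.90250187, -0.21509483]), 'qd': array([ 7.17700878e-05,  1.21115077e-04, -1.97612210e-04,  3.59738286e-04,
        1.41984373e-03,  4.84142595e-04, -4.20619992e-04]), 'joint_torque': array([-7.06161809e-04, -5.27544415e+01, -1.26706269e+00, -1.53428507e+01,
       -5.25806984e-02,  6.45440596e-03,  1.51291797e-04]), 'tool_pos': array([0.24652936, 0.57366888, 0.25690855]), 'eef_rot': array([ 2.01461384e-01,  9.79496023e-01, -9.14898743e-04, -1.24408876e-04]), 'contact_force': array([ 0.81503772, -0.26857599,  0.05984994]), 'moment': array([ 0.0461043 ,  0.01880933, -0.05166217]), 'finger_force': 0.0, 'opening': 1.0008186364696372} 0.019
top 469.983576053768 0.04152173374818129 [ 0.27082989 -0.19061046  0.97455869] [ 0.70660091 -0.70504477  0.04470068 -0.04035933]
side 411.24989104766735 0.042707080555946325 [ 0.3954121  -0.98314266  0.42390968] [ 0.83731237  0.00447185  0.00234861 -0.54670145]
wrist 306.14396890203614 -0.04160393713100633 [0.17157208 0.60498899 0.38370068] [0.82449494 0.54362523 0.08618073 0.13134914]
```

View pics/top0.png

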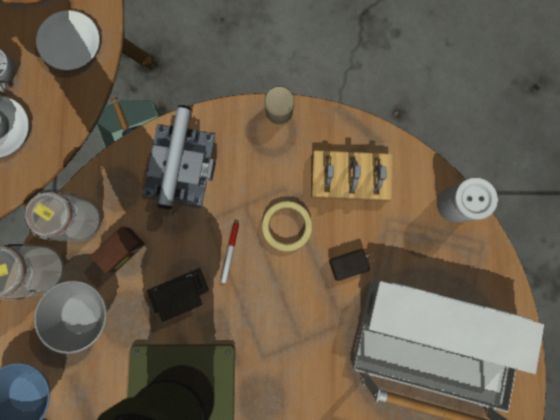

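View pics/side0.png

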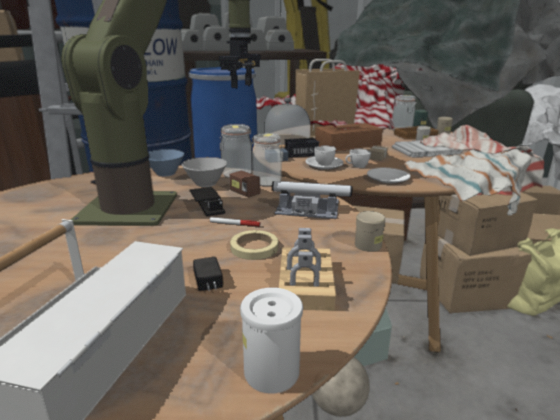

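The top view shows the foot at about (181,165) with the tube running (184,110)-(166,205), the keeper tab towards (208,168), and the stand at (352,175) with U-bolts at x≈328, 354 and 380. The side view shows the stand at (307,272) and the foot at (310,200). I'll enlarge both.

Run:
```python
from h import *
a=cv2.imread('pics/top0.png'); b=cv2.imread('pics/side0.png')
c1=cv2.resize(a[95:215,140:220],None,fx=5,fy=5,interpolation=cv2.INTER_CUBIC)
c2=cv2.resize(a[142:207,305:400],None,fx=4,fy=4,interpolation=cv2.INTER_CUBIC)
c3=cv2.resize(b[220:305,270:345],None,fx=4,fy=4,interpolation=cv2.INTER_CUBIC)
im=np.zeros((600,800,3),np.uint8); im[:600,:400]=c1; im[:260,410:790]=c2; im[260:600,410:710]=c3
cv2.imwrite('pics/crop1.png',im)
s=load('top0')
for n,u,v,z in [('tube a',184,110,.06),('tube b',166,205,.06),('stand TL',314,151,.03),('TR',390,153,.03),('BR',391,200,.03),('BL',313,198,.03)]:
    print(n,atz(s,u,v,z))
```

```text
tube a [ 0.56602968 -0.00090086  0.06      ]
tube b [0.37489169 0.02924132 0.06      ]
stand TL [ 0.49052023 -0.2626992   0.03      ]
TR [ 0.48664159 -0.4182452   0.03      ]
BR [ 0.38964459 -0.41785355  0.03      ]
BL [ 0.3933264  -0.26007573  0.03      ]
```

View pics/crop1.png

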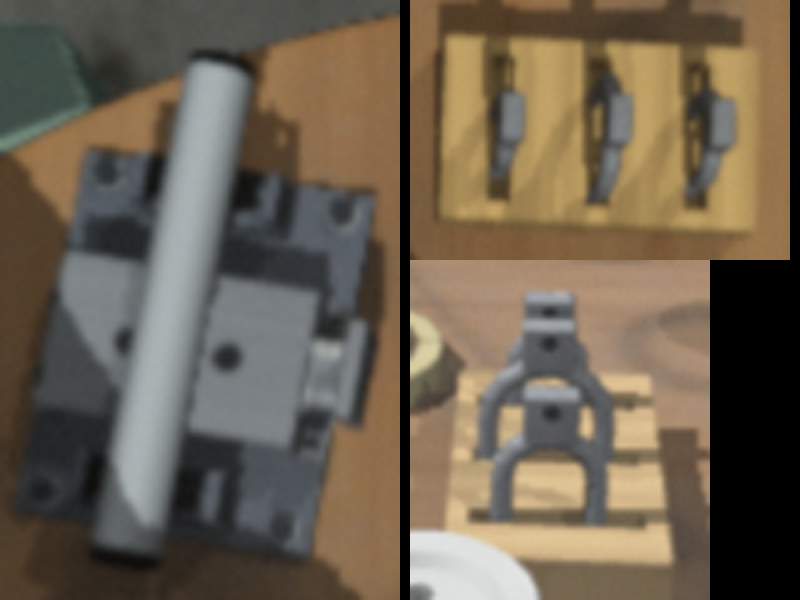

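The crop shows both bridge holes, at (185.6,166.4) and (165,163.2) in top-image pixels, and the keeper tab at about (210,169). The nearest U-bolt in the side view has legs at (292.5,285) and (316.2,285), and the middle one at (289.5,269) and (318.2,269).

Run:
```python
from h import *
s=load('side0'); t=load('top0')
for n,a,b in [('front',(292.5,285),(316.2,285)),('mid',(289.5,268.7),(318.2,268.7))]:
    A,B=atz(s,*a,.03),atz(s,*b,.03); print(n,A,B,np.linalg.norm(A-B))
g=lambda x,y:(140+x/5,95+y/5)
H1,H2=atz(t,*g(228,357),.0345),atz(t,*g(125,341),.0345); print('holes',H1,H2,np.linalg.norm(H1-H2),(H1+H2)/2)
print('tab top',atz(t,*g(352,323),.058),atz(t,*g(343,425),.058))
# tube ends at axis height from plug centres
print('tube', atz(t,*g(222,55),.058),atz(t,*g(125,558),.058))
for n,p in [('TL',(92,150)),('TR',(376,190)),('BR',(308,556)),('BL',(15,512))]: print(n,atz(t,*g(*p),.006))
# boss tops in top view (crop2 scale 4, offset 305,142), front row uncertain: give y slots
k=lambda x,y:(305+(x-410)/4,142+y/4)
for n,p,h in [('L',(512,115),.09),('M',(620,118),.097),('R',(724,122),.087)]: print(n,[atz(t,*k(*p),z).round(4) for z in (.087,.092,.098)])
# back/front boss tops in side view
q=lambda x,y:(270+(x-410)/4,220+(y-260)/4)
for n,p,y in [('R',(551,388),-.39),('M',(551,320),-.34),('L',(551,293),-.29)]:
    P,d=ray(s,*q(*p)); X=P+d*(y-P[1])/d[1]; print(n,X)
```

```text
front [ 0.41622808 -0.39225068  0.03      ] [ 0.45652003 -0.39145769  0.03      ] 0.040299751154834806
mid [ 0.41192194 -0.33992877  0.03      ] [ 0.46409193 -0.33885573  0.03      ] 0.05218101929598332
holes [ 0.45662646 -0.00170855  0.0345    ] [0.46302682 0.03998141 0.0345    ] 0.04217840701445352 [0.45982664 0.01913643 0.0345    ]
tab top [ 0.46587746 -0.05502288  0.058     ] [ 0.42492758 -0.05226719  0.058     ]
tube [ 0.57492482 -0.00109137  0.058     ] [0.37196798 0.03156472 0.058     ]
TL [0.55055467 0.06314994 0.006     ]
TR [ 0.53403083 -0.05636372  0.006     ]
BR [ 0.37871543 -0.03108855  0.006     ]
BL [0.39673338 0.08992762 0.006     ]
L [array([ 0.4387, -0.2898,  0.087 ]), array([ 0.4378, -0.2892,  0.092 ]), array([ 0.4366, -0.2885,  0.098 ])]
M [array([ 0.4374, -0.3415,  0.087 ]), array([ 0.4364, -0.3406,  0.092 ]), array([ 0.4353, -0.3396,  0.098 ])]
R [array([ 0.4355, -0.3912,  0.087 ]), array([ 0.4346, -0.39  ,  0.092 ]), array([ 0.4335, -0.3887,  0.098 ])]
R [ 0.43595929 -0.39        0.09282515]
M [ 0.43827284 -0.34        0.098794  ]
L [ 0.44114245 -0.29        0.08764873]
```

The nearest U-bolt (y≈-0.39) is the fitting one: its legs are 40 mm apart and its top is 84 mm up. The middle one is the large U-bolt (52 mm) and the far one the small. I'll plan the first move, with a wrist look at the holes on the way.

```bash
cat >> h.py <<'E'
def tooldown(ang):  # tool y at world angle ang (deg), z down
    a=np.radians(ang); y=np.array([np.cos(a),np.sin(a),0]); z=np.array([0,0,-1.]); return R.from_matrix(np.c_[np.cross(y,z),y,z])
def plan(wps, pose=None):  # wps: (pos, ang, n)
    st=sensors.get_state(); p,q=(st['tool_pos'],R.from_quat(st['eef_rot'])) if pose is None else pose
    for pos,ang,n in wps:
        q1=tooldown(ang); dv=(q.inv()*q1).as_rotvec()/n; dp=(np.array(pos)-p)/n
        for i in range(n):
            sh=q.inv().apply(dp)*100
            print([[round(float(x),2) for x in sh],[round(float(np.degrees(x)),1) for x in dv]],end=',')
            q=q*R.from_rotvec(dv); p=p+dp
        print()
def stat():
    s=sensors.get_state(); m=R.from_quat(s['eef_rot']).as_matrix()
    print('t',round(s['clock'],2),'p',s['tool_pos'].round(4),'yang',round(float(np.degrees(np.arctan2(m[1,1],m[0,1]))),2),'z',m[:,2].round(4),'F',np.round(s['contact_force'],1),'M',np.round(s['moment'],2),'open',round(s['opening'],3),'ff',round(float(s['finger_force']),1))
E
python3 - <<'E'
from h import *
s=load('wrist0'); st=sensors.get_state(); T=R.from_quat(st['eef_rot'])
M,p,K,D=cam(s); Mt=T.as_matrix().T@M; pt=T.inv().apply(p-st['tool_pos'])
pickle.dump((Mt,pt),open('hand.pkl','wb')); print(Mt.round(3),pt)
fx=np.array([.155,.988,0]); H=np.array([.4598,.0191,.0345]); q=tooldown(-8.9)
for off,z in [(-.05,.16),(-.08,.16),(-.05,.2)]:
    P=H+fx*off; P[2]=z; s2=dict(s); s2['rotation']=q.as_matrix()@Mt; s2['position']=P+q.apply(pt)
    print(off,z,s2['position'],proj(s2,[H,H+.02*fx,H-.02*fx,H-.078*fx]).round(0).tolist())
P=H+fx*-.05; P[2]=.2
plan([((.40,.40,.25),35,5),((.46,.12,.24),-5,6),(P,-8.9,3)])
E
```

```text
[[ 0.001 -0.951 -0.31 ]
 [ 1.     0.     0.001]
 [-0.001 -0.31   0.951]] [ 0.08119844 -0.00114332 -0.12658026]
-0.05 0.16 [0.46348269 0.05009768 0.28658026] [[280.0, 144.0], [281.0, 119.0], [280.0, 168.0], [280.0, 232.0]]
-0.08 0.16 [0.45883269 0.02045768 0.28658026] [[281.0, 106.0], [281.0, 79.0], [281.0, 132.0], [280.0, 200.0]]
-0.05 0.2 [0.46348269 0.05009768 0.32658026] [[280.0, 139.0], [280.0, 117.0], [280.0, 160.0], [280.0, 217.0]]
[[-4.19, -1.98, 0.15], [-0.0, 0.0, 6.4]],[[-4.39, -1.51, 0.14], [-0.0, 0.0, 6.4]],[[-4.53, -1.01, 0.14], [-0.0, 0.0, 6.4]],[[-4.61, -0.51, 0.14], [-0.0, 0.0, 6.4]],[[-4.64, 0.01, 0.14], [-0.0, 0.0, 6.4]],
[[-4.4, -1.86, 0.17], [-0.0, 0.0, 6.7]],[[-4.58, -1.33, 0.17], [-0.0, 0.0, 6.7]],[[-4.71, -0.79, 0.17], [-0.0, 0.0, 6.7]],[[-4.77, -0.24, 0.17], [-0.0, 0.0, 6.7]],[[-4.76, 0.31, 0.17], [-0.0, 0.0, 6.7]],[[-4.69, 0.86, 0.17], [-0.0, 0.0, 6.7]],
[[-5.01, 0.17, 1.33], [-0.0, -0.0, 1.3]],[[-5.01, 0.29, 1.33], [-0.0, -0.0, 1.3]],[[-5.0, 0.4, 1.33], [-0.0, -0.0, 1.3]],
```

>>> step_arm(
  steps=[
    [[-4.19,-1.98,0.15],[0,0,6.4]],
    [[-4.39,-1.51,0.14],[0,0,6.4]],
    [[-4.53,-1.01,0.14],[0,0,6.4]],
    [[-4.61,-0.51,0.14],[0,0,6.4]],
    [[-4.64,0,0.14],[0,0,6.4]],
    [[-4.4,-1.86,0.17],[0,0,6.7]],
    [[-4.58,-1.33,0.17],[0,0,6.7]],
    [[-4.71,-0.79,0.17],[0,0,6.7]],
    [[-4.77,-0.24,0.17],[0,0,6.7]],
    [[-4.76,0.31,0.17],[0,0,6.7]],
    [[-4.69,0.86,0.17],[0,0,6.7]],
  ],
  claw=-0.3,
)

```text
clock: 1.52
tool_pos: [0.4584, 0.1183, 0.2403]
eef_rot: [0.741, 0.671, 0.0, -0.0]
contact_force: [0.5, 0.8, -0.7]
opening: 0.35
finger_force: 0.0
```

>>> step_arm(
  steps=[
    [[-4.5,0.2,1.5],[0,0,1.3]],
    [[-4.5,0.3,1.5],[0,0,1.3]],
    [[-4.5,0.3,1.5],[0,0,1.3]],
    [[-3.5,0.3,1.5],[0,0,0]],
    [[0,0,0],[0,0,0]],
    [[0,0,0],[0,0,0]],
  ],
)

```text
clock: 2.28
tool_pos: [0.4479, -0.0495, 0.1805]
eef_rot: [0.762, 0.647, 0.0, -0.0]
contact_force: [-0.1, 0.5, 0.9]
opening: 0.351
finger_force: 0.0
```

Run:
```python
from h import *
stat(); s=snap('wrist','w1')
c=s['img'][:,:,::-1][20:270,130:430]; cv2.imwrite('pics/w1c.png',cv2.resize(c,(720,600),interpolation=cv2.INTER_CUBIC))
```

```text
t 2.27 p [ 0.4479 -0.0495  0.1805] yang -9.31 z [ 3.e-04  8.e-04 -1.e+00] F [-0.1  0.5  0.9] M [-0.01  0.05  0.02] open 0.351 ff 0.0
```

View pics/w1c.png

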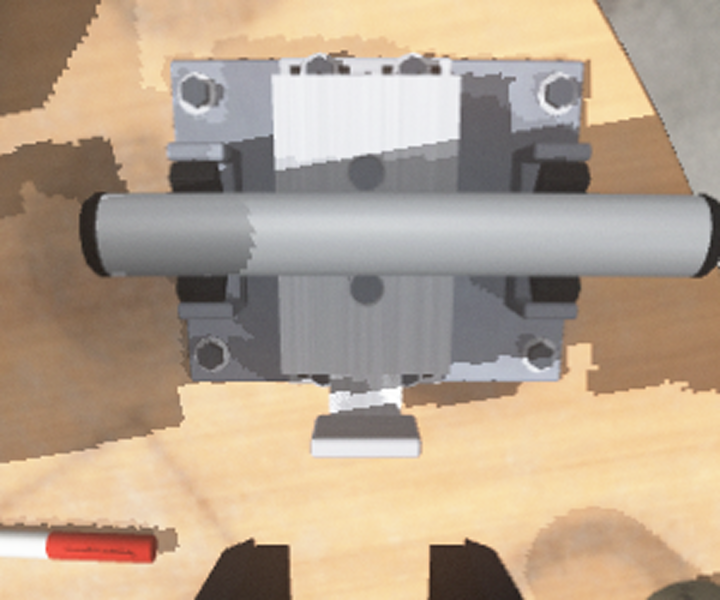

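The wrist view shows the bridge holes at crop (366,172) and (366,290), the tube's edges at rows 195 and 275 with its ends at columns 82 and 718, and the tab's top face spanning columns 312-420 around rows 415-440.

Run:
```python
from h import *
s=load('w1'); g=lambda x,y:(130+x/2.4,20+y/2.4)
M,p,K,D=cam(s); print('cam',p)
A=atz(s,*g(366.5,172.5),.0345); B=atz(s,*g(366.5,290),.0345)
print('holes',A,B,np.linalg.norm(A-B),'mid',(A+B)/2,'ang',np.degrees(np.arctan2(*(A-B)[1::-1])))
# tube edges at two columns -> tangent planes; axis at z .053: bisecting ray
for col in (130,366,680):
    pts=[]
    d=[ray(s,*g(col,v))[1] for v in (195,275.5)]; d=[x/np.linalg.norm(x) for x in d]; m=d[0]+d[1]
    print('axis',p+m*(.053-p[2])/m[2])
for n,x,y in [('TL',172,58),('TR',587,62),('BR',562,380),('BL',190,380)]: print(n,atz(s,*g(x,y),.006))
print('tab',atz(s,*g(312,440),.058),atz(s,*g(420,440),.058),atz(s,*g(320,415),.058))
```

```text
cam [0.45971918 0.02909766 0.30725785]
holes [0.4645966  0.03898424 0.0345    ] [ 0.4581485  -0.00132464  0.0345    ] 0.04082136685943058 mid [0.46137255 0.0188298  0.0345    ] ang 80.91155734280774
axis [0.38276728 0.03155862 0.053     ]
axis [0.46092768 0.0185082  0.053     ]
axis [0.56560061 0.00199969 0.053     ]
TL [0.39993477 0.0921792  0.006     ]
TR [0.55291885 0.06604118 0.006     ]
BR [ 0.53341247 -0.05458632  0.006     ]
BL [ 0.37883506 -0.02933659  0.006     ]
tab [ 0.43077844 -0.04770161  0.058     ] [ 0.4687834  -0.05392072  0.058     ] [ 0.43523194 -0.03904335  0.058     ]
```

Run:
```python
from h import *
plan([((.44,-.385,.19),-92,10)])
```

```text
[[-3.33, 0.46, -0.1], [-0.0, -0.0, 8.3]],[[-3.23, 0.93, -0.1], [-0.0, -0.0, 8.3]],[[-3.06, 1.39, -0.1], [-0.0, -0.0, 8.3]],[[-2.83, 1.82, -0.1], [-0.0, -0.0, 8.3]],[[-2.54, 2.2, -0.1], [-0.0, -0.0, 8.3]],[[-2.19, 2.55, -0.09], [-0.0, -0.0, 8.3]],[[-1.81, 2.84, -0.09], [-0.0, -0.0, 8.3]],[[-1.38, 3.07, -0.09], [-0.0, -0.0, 8.3]],[[-0.92, 3.23, -0.09], [-0.0, -0.0, 8.3]],[[-0.45, 3.33, -0.09], [-0.0, -0.0, 8.3]],
```

>>> step_arm(
  steps=[
    [[-3.33,0.46,-0.1],[0,0,8.3]],
    [[-3.23,0.93,-0.1],[0,0,8.3]],
    [[-3.06,1.39,-0.1],[0,0,8.3]],
    [[-2.83,1.82,-0.1],[0,0,8.3]],
    [[-2.54,2.2,-0.1],[0,0,8.3]],
    [[-2.19,2.55,-0.1],[0,0,8.3]],
    [[-1.81,2.84,-0.1],[0,0,8.3]],
    [[-1.38,3.07,-0.1],[0,0,8.3]],
    [[-0.92,3.23,-0.1],[0,0,8.3]],
    [[-0.45,3.33,-0.1],[0,0,8.3]],
    [[0,0,0],[0,0,0]],
    [[0,0,0],[0,0,0]],
  ],
)

```text
clock: 3.82
tool_pos: [0.4394, -0.3842, 0.1903]
eef_rot: [1.0, -0.019, 0.0, -0.001]
contact_force: [-0.2, -0.1, -0.9]
opening: 0.351
finger_force: 0.0
```

Run:
```python
from h import *
stat(); s=snap('wrist','w2')
print(proj(s,[[.4355,-.3905,.092],[.4365,-.34,.098],[.4355,-.3905,.03]]))
c=s['img'][:,:,::-1][60:310,130:430]; cv2.imwrite('pics/w2c.png',cv2.resize(c,(720,600),interpolation=cv2.INTER_CUBIC))
```

```text
t 3.83 p [ 0.4394 -0.3842  0.1903] yang -92.13 z [ 4.e-04  2.e-03 -1.e+00] F [-0.2 -0.1 -0.9] M [0.02 0.18 0.02] open 0.351 ff 0.0
[[286.88597819 215.7733032 ]
 [221.13122261 219.43801977]
 [285.54585274 193.78637102]]
```

View pics/w2c.png

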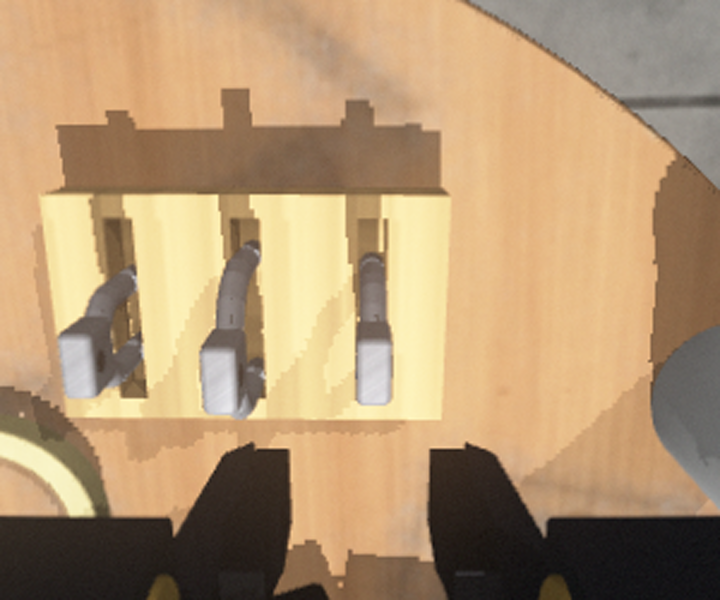

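The fitting U-bolt's boss top is at crop (374,372), which is pixel (285.8,215), within 1 px of the prediction. It is aligned with the jaws.

Run:
```python
from h import *
s=load('w2'); B=atz(s,285.8,215,.092); print(B, atz(s,130+357/2.4,60+341/2.4,.092),atz(s,130+391/2.4,60+404/2.4,.092))
plan([((B[0],B[1],.125),-92,4),((B[0],B[1],.0865),-92,4)])
```

```text
[ 0.436174   -0.38966986  0.092     ] [ 0.44696333 -0.38455279  0.092     ] [ 0.42471916 -0.39497728  0.092     ]
[[-0.07, 0.15, 1.63], [-0.0, -0.0, -0.0]],[[-0.07, 0.15, 1.63], [-0.0, -0.0, -0.0]],[[-0.07, 0.15, 1.63], [-0.0, -0.0, -0.0]],[[-0.07, 0.14, 1.63], [-0.0, -0.0, -0.0]],
[[-0.0, -0.0, 0.96], [-0.0, -0.0, -0.0]],[[-0.0, -0.0, 0.96], [-0.0, -0.0, -0.0]],[[-0.0, -0.0, 0.96], [-0.0, -0.0, -0.0]],[[-0.0, -0.0, 0.96], [-0.0, -0.0, -0.0]],
```

>>> step_arm(
  steps=[
    [[-0.07,0.15,1.63],[0,0,0]],
    [[-0.07,0.15,1.63],[0,0,0]],
    [[-0.07,0.15,1.63],[0,0,0]],
    [[-0.07,0.14,1.63],[0,0,0]],
    [[0,0,0.96],[0,0,0]],
    [[0,0,0.96],[0,0,0]],
    [[0,0,0.96],[0,0,0]],
    [[0,0,0.96],[0,0,0]],
    [[0,0,0],[0,0,0]],
    [[0,0,0],[0,0,0]],
  ],
)

```text
clock: 5.12
tool_pos: [0.4353, -0.3923, 0.087]
eef_rot: [1.0, -0.02, 0.0, 0.0]
contact_force: [-0.8, -0.8, -0.9]
opening: 0.349
finger_force: 0.0
```

>>> step_arm(
  steps=[
    [[0,0,0],[0,0,0]],
    [[0,0,0],[0,0,0]],
    [[0,0,0],[0,0,0]],
    [[0,0,0],[0,0,0]],
    [[0,0,0],[0,0,0]],
    [[0,0,0],[0,0,0]],
  ],
  claw=-1,
  grip_force=30,
)

```text
clock: 5.88
tool_pos: [0.4354, -0.3917, 0.0869]
eef_rot: [1.0, -0.02, 0.0, -0.0]
contact_force: [-0.3, 4.0, 5.7]
opening: 0.137
finger_force: 29.6
```

Run:
```python
from h import *
stat()
```

```text
t 5.88 p [ 0.4354 -0.3917  0.0869] yang -92.34 z [ 2.e-04  1.e-03 -1.e+00] F [-0.3  4.   5.7] M [ 0.81  0.09 -0.05] open 0.137 ff 29.6
```

>>> step_arm(
  steps=[
    [[0,-0.15,-0.5],[0,0,0]],
    [[0,0,-1],[0,0,0]],
    [[0,0,-1.5],[0,0,0]],
    [[0,0,-2],[0,0,0]],
    [[0,0,-2],[0,0,0]],
    [[0,0,-2],[0,0,0]],
    [[0,0,-2.3],[0,0,0]],
    [[0,0,0],[0,0,0]],
  ],
)

```text
clock: 6.88
tool_pos: [0.436, -0.3921, 0.2021]
eef_rot: [1.0, -0.021, 0.002, 0.002]
contact_force: [0.1, -0.4, -2.4]
opening: 0.132
finger_force: 29.6
```

Run:
```python
from h import *
stat()
plan([((.4613,.0180,.19),-9.1,12)])
```

```text
t 6.88 p [ 0.436  -0.3921  0.2021] yang -92.37 z [ 0.0034 -0.0038 -1.    ] F [ 0.1 -0.4 -2.4] M [ 0.    0.19 -0.  ] open 0.132 ff 29.6
[[0.07, -3.42, 0.09], [0.0, -0.0, -6.9]],[[0.48, -3.39, 0.09], [0.0, -0.0, -6.9]],[[0.89, -3.31, 0.09], [0.0, -0.0, -6.9]],[[1.28, -3.18, 0.09], [0.0, -0.0, -6.9]],[[1.66, -3.0, 0.09], [0.0, -0.0, -6.9]],[[2.01, -2.78, 0.1], [0.0, -0.0, -6.9]],[[2.33, -2.51, 0.1], [0.0, -0.0, -6.9]],[[2.61, -2.21, 0.1], [0.0, -0.0, -6.9]],[[2.86, -1.88, 0.1], [0.0, -0.0, -6.9]],[[3.07, -1.52, 0.1], [0.0, -0.0, -6.9]],[[3.23, -1.14, 0.1], [0.0, -0.0, -6.9]],[[3.34, -0.74, 0.1], [0.0, -0.0, -6.9]],
```

>>> step_arm(
  steps=[
    [[0.07,-3.42,0.09],[0,0,-6.9]],
    [[0.48,-3.39,0.09],[0,0,-6.9]],
    [[0.89,-3.31,0.09],[0,0,-6.9]],
    [[1.28,-3.18,0.09],[0,0,-6.9]],
    [[1.66,-3.0,0.09],[0,0,-6.9]],
    [[2.01,-2.78,0.1],[0,0,-6.9]],
    [[2.33,-2.51,0.1],[0,0,-6.9]],
    [[2.61,-2.21,0.1],[0,0,-6.9]],
    [[2.86,-1.88,0.1],[0,0,-6.9]],
    [[3.07,-1.52,0.1],[0,0,-6.9]],
    [[3.23,-1.14,0.1],[0,0,-6.9]],
    [[3.34,-0.74,0.1],[0,0,-6.9]],
  ],
)

```text
clock: 8.38
tool_pos: [0.4619, 0.0203, 0.1879]
eef_rot: [0.762, 0.647, -0.0, -0.0]
contact_force: [0.7, -1.1, -1.7]
opening: 0.133
finger_force: 29.9
```

>>> step_arm(
  steps=[
    [[0,0,0],[0,0,0]],
    [[0,0,0],[0,0,0]],
    [[0,0,0],[0,0,0]],
  ],
)

```text
clock: 8.75
tool_pos: [0.4619, 0.018, 0.1882]
eef_rot: [0.764, 0.645, -0.0, 0.0]
contact_force: [-0.3, 0.5, -1.3]
opening: 0.134
finger_force: 29.9
```

Run:
```python
from h import *
stat(); s=snap('wrist','w3'); snap('side','s3'); st=sensors.get_state()
T=R.from_quat(st['eef_rot'])
print(proj(s,st['tool_pos']+T.apply([[.02,0,.079],[-.02,0,.079],[0,0,-.005]])))
c=s['img'][:,:,::-1][100:350,130:430]; cv2.imwrite('pics/w3c.png',cv2.resize(c,(720,600),interpolation=cv2.INTER_CUBIC))
plan([((.4613,.0180,.16),-9.1,4)])
```

```text
t 8.75 p [0.4619 0.018  0.1882] yang -9.71 z [-2.e-04 -9.e-04 -1.e+00] F [-0.3  0.5 -1.3] M [-0.06  0.04  0.02] open 0.134 ff 29.9
[[280.47262395 193.26977846]
 [280.40322973 245.2830423 ]
 [281.2556459  285.87147801]]
[[-0.01, -0.02, 0.71], [0.0, 0.0, -0.1]],[[-0.01, -0.02, 0.71], [0.0, 0.0, -0.1]],[[-0.01, -0.02, 0.71], [0.0, 0.0, -0.1]],[[-0.01, -0.02, 0.71], [0.0, 0.0, -0.1]],
```

View pics/w3c.png

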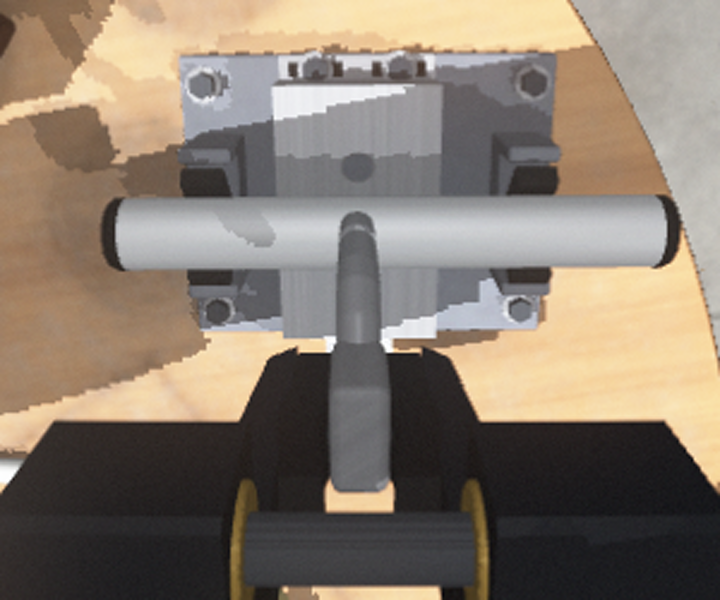

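The visible (+x) leg's end is at crop (358,~218) with its outer edge at row 211. The +x hole is at crop (358,166). I'll compare them in the tool axes.

Run:
```python
from h import *
s=load('w3'); g=lambda x,y:(130+x/2.4,100+y/2.4)
tp=np.array([.4619,.018,.1882]); T=tooldown(-9.71); zl=tp[2]-.0785
h=atz(s,*g(358,166),.0345); l=atz(s,*g(358,218),zl+.002); e=atz(s,*g(358,211),zl+.002)
print('hole',h,'tool',T.inv().apply(h-tp)*1e3); print('leg',l,T.inv().apply(l-tp)*1e3,'edge',T.inv().apply(e-tp)*1e3)
# tube axis in this view
p=cam(s)[1]
for col in (150,640):
    d=[ray(s,*g(col,v))[1] for v in (197,269)]; m=sum(x/np.linalg.norm(x) for x in d); q=p+m*(.053-p[2])/m[2]; print('axis',q, T.inv().apply(q-tp)*1e3)
```

```text
hole [0.46480302 0.03982282 0.0345    ] tool [ 21.99981209  -0.81923744 153.7       ]
leg [0.46487851 0.04054437 0.1117    ] [22.72376191 -0.86652993 76.5       ] edge [24.80190512 -0.86748761 76.5       ]
axis [0.38460801 0.03170267 0.053     ] [  0.47019104 -78.49581699 135.2       ]
axis [0.56535018 0.00084644 0.053     ] [  0.54023665 104.86129764 135.2       ]
```

The legs and holes are aligned to within about 1 mm in y, and x and yaw match the tube. I'll go straight down.

>>> step_arm(
  steps=[
    [[0,0,1.2],[0,0,0]],
    [[0,0,1.2],[0,0,0]],
    [[0,0,0.8],[0,0,0]],
    [[0,0,0.4],[0,0,0]],
    [[0,0,0.4],[0,0,0]],
    [[0,0,0.4],[0,0,0]],
    [[0,0,0.4],[0,0,0]],
    [[0,0,0],[0,0,0]],
  ],
)

```text
clock: 9.85
tool_pos: [0.4619, 0.0194, 0.1401]
eef_rot: [0.763, 0.646, -0.0, -0.0]
contact_force: [1.5, -0.5, -1.7]
opening: 0.131
finger_force: 29.9
```

>>> step_arm(
  steps=[
    [[0,0,0.4],[0,0,0]],
    [[0,0,0.4],[0,0,0]],
    [[0,0,0.4],[0,0,0]],
    [[0,0,0.2],[0,0,0]],
    [[0,0,0],[0,0,0]],
  ],
)

```text
clock: 10.48
tool_pos: [0.462, 0.0194, 0.1261]
eef_rot: [0.764, 0.646, -0.0, -0.0]
contact_force: [0.0, 0.5, -2.7]
opening: 0.129
finger_force: 29.9
```

Run:
```python
from h import *
stat()
```

```text
t 10.47 p [0.462  0.0194 0.1261] yang -9.55 z [-3.e-04  0.e+00 -1.e+00] F [ 0.   0.5 -2.7] M [-0.07  0.05 -0.  ] open 0.129 ff 29.9
```

>>> step_arm(
  steps=[
    [[-0.08,0,0.4],[0,0,0]],
    [[0,0,0.3],[0,0,0]],
    [[0,0,0.3],[0,0,0]],
    [[0,0,0.3],[0,0,0]],
    [[0,0,0.2],[0,0,0]],
    [[0,0,0.2],[0,0,0]],
    [[0,0,0],[0,0,0]],
  ],
)

```text
clock: 11.35
tool_pos: [0.4619, 0.0187, 0.1092]
eef_rot: [0.763, 0.646, -0.0, -0.0]
contact_force: [0.5, 0.2, -1.7]
opening: 0.128
finger_force: 29.9
```

Run:
```python
from h import *
stat()
```

```text
t 11.35 p [0.4619 0.0187 0.1092] yang -9.54 z [-2.e-04  1.e-04 -1.e+00] F [ 0.5  0.2 -1.7] M [-0.1   0.01  0.03] open 0.128 ff 29.9
```

There is no contact force with the leg ends 4 mm below the bridge's top face, so both legs are in the holes. I'll continue down to the tube.

>>> step_arm(
  steps=[
    [[0,0,0.4],[0,0,0]],
    [[0,0,0.4],[0,0,0]],
    [[0,0,0.4],[0,0,0]],
    [[0,0,0.3],[0,0,0]],
    [[0,0,0.2],[0,0,0]],
    [[0,0,0.15],[0,0,0]],
    [[0,0,0],[0,0,0]],
    [[0,0,0],[0,0,0]],
  ],
)

```text
clock: 12.35
tool_pos: [0.462, 0.0187, 0.0909]
eef_rot: [0.764, 0.646, 0.0, 0.0]
contact_force: [0.3, 0.3, -2.9]
opening: 0.131
finger_force: 29.9
```

>>> step_arm(
  steps=[
    [[0,0,0.1],[0,0,0]],
    [[0,0,0.1],[0,0,0]],
    [[0,0,0],[0,0,0]],
    [[0,0,0],[0,0,0]],
  ],
)

```text
clock: 12.85
tool_pos: [0.462, 0.0186, 0.0889]
eef_rot: [0.764, 0.646, 0.0, 0.0]
contact_force: [-0.2, -0.9, 0.8]
opening: 0.131
finger_force: 29.9
```

Run:
```python
from h import *
stat()
```

```text
t 12.85 p [0.462  0.0186 0.0889] yang -9.55 z [ 3.e-04  1.e-04 -1.e+00] F [-0.2 -0.9  0.8] M [-0.01  0.1   0.01] open 0.131 ff 29.9
```

>>> step_arm(
  steps=[
    [[0,0,0.05],[0,0,0]],
    [[0,0,0.05],[0,0,0]],
    [[0,0,0],[0,0,0]],
    [[0,0,0],[0,0,0]],
  ],
)

```text
clock: 13.35
tool_pos: [0.462, 0.0187, 0.088]
eef_rot: [0.764, 0.646, 0.0, 0.0]
contact_force: [0.2, -0.9, 5.6]
opening: 0.137
finger_force: 29.9
```

Run:
```python
from h import *
stat()
```

```text
t 13.35 p [0.462  0.0187 0.088 ] yang -9.55 z [ 4.e-04  1.e-04 -1.e+00] F [ 0.2 -0.9  5.6] M [-0.    0.15 -0.03] open 0.137 ff 29.9
```

The bow rests on the tube with about 7 N of press. I'll release, retreat upward and plan the tab push.

>>> step_arm(
  steps=[
    [[0,0,0],[0,0,0]],
    [[0,0,0],[0,0,0]],
    [[0,0,0],[0,0,0]],
    [[0,0,-1],[0,0,0]],
    [[0,0,-2],[0,0,0]],
    [[0,0,-3],[0,0,0]],
    [[0,0,-3],[0,0,0]],
    [[0,0,0],[0,0,0]],
  ],
  claw=-0.4,
)

```text
clock: 14.35
tool_pos: [0.4631, 0.0187, 0.1799]
eef_rot: [0.764, 0.646, 0.002, 0.001]
contact_force: [-0.4, 0.4, -0.7]
opening: 0.302
finger_force: 0.0
```

Run:
```python
from h import *
stat(); s=load('w1'); g=lambda x,y:(130+x/2.4,20+y/2.4)
a,b=atz(s,*g(312,457),.058),atz(s,*g(420,457),.058); print(a,b,np.linalg.norm(a-b),'outer mid',(a+b)/2)
fx=np.array([.162,.9868,0]); c=np.array([.46626,.01857,0]); mid=(a+b)/2; print('foot x of face',(mid-c)@fx)
P=mid-fx*.032; Q=P.copy(); P[2]=.15; Q[2]=.059
s2=snap('wrist','w4'); plan([(P,-9.5,4),(Q,-9.5,4)])
im=s2['img'][:,:,::-1][60:310,130:430]; cv2.imwrite('pics/w4c.png',cv2.resize(im,(720,600),interpolation=cv2.INTER_CUBIC))
```

```text
t 14.35 p [0.4631 0.0187 0.1799] yang -9.56 z [ 4.7e-03  6.0e-04 -1.0e+00] F [-0.4  0.4 -0.7] M [-0.06  0.05  0.06] open 0.302 ff 0.0
[ 0.42962157 -0.05401447  0.058     ] [ 0.46791365 -0.06028271  0.058     ] 0.03880173144078273 outer mid [ 0.44876761 -0.05714859  0.058     ]
foot x of face -0.07755287050904335
[[-2.73, -0.02, 0.72], [0.0, -0.0, -0.0]],[[-2.73, -0.02, 0.72], [0.0, -0.0, -0.0]],[[-2.73, -0.02, 0.72], [0.0, -0.0, -0.0]],[[-2.73, -0.02, 0.72], [0.0, -0.0, -0.0]],
[[-0.0, -0.0, 2.27], [-0.0, 0.0, 0.0]],[[-0.0, -0.0, 2.27], [-0.0, 0.0, 0.0]],[[-0.0, -0.0, 2.27], [-0.0, 0.0, 0.0]],[[-0.0, -0.0, 2.27], [-0.0, 0.0, 0.0]],
```

View pics/w4c.png

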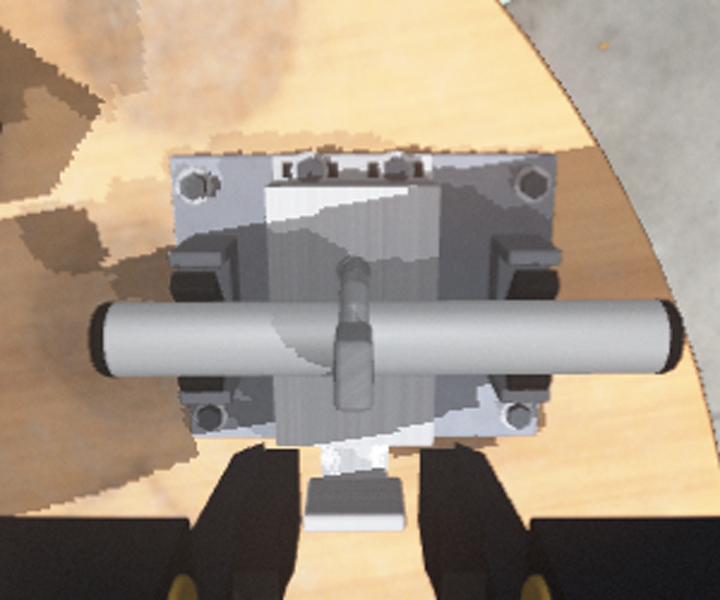

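The U-bolt stands over the tube with its +x leg in its hole at crop (353,265) and its boss at (353,375). The tube is in its cradles. I'll close the fingers and go round to the tab.

>>> step_arm(
  steps=[
    [[-2.73,-0.02,0],[0,0,0]],
    [[-2.73,-0.02,0],[0,0,0]],
    [[-2.73,-0.02,0.5],[0,0,0]],
    [[-2.73,-0.02,1.0],[0,0,0]],
    [[0,0,2.2],[0,0,0]],
    [[0,0,2.2],[0,0,0]],
    [[0,0,2.2],[0,0,0]],
    [[0,0,2.2],[0,0,0]],
    [[0,0,1.6],[0,0,0]],
    [[0,0,0],[0,0,0]],
    [[0,0,0],[0,0,0]],
  ],
  claw=-1,
)

```text
clock: 15.78
tool_pos: [0.4428, -0.0889, 0.0588]
eef_rot: [0.764, 0.646, -0.0, -0.0]
contact_force: [-0.2, -0.3, -0.3]
opening: 0.005
finger_force: 0.0
```

Run:
```python
from h import *
stat()
P=np.array([.44877,-.05715,.059])-np.array([.162,.9868,0])*.014; plan([(P,-9.5,4)])
```

```text
t 15.78 p [ 0.4428 -0.0889  0.0588] yang -9.55 z [-6.e-04  2.e-04 -1.e+00] F [-0.2 -0.3 -0.3] M [-0.12  0.1   0.  ] open 0.005 ff 0.0
[[0.46, 0.02, -0.01], [-0.0, -0.0, -0.0]],[[0.46, 0.02, -0.01], [-0.0, -0.0, -0.0]],[[0.46, 0.02, -0.01], [-0.0, -0.0, -0.0]],[[0.46, 0.02, -0.01], [-0.0, -0.0, -0.0]],
```

>>> step_arm(
  steps=[
    [[0.46,0.02,0],[0,0,0]],
    [[0.46,0.02,0],[0,0,0]],
    [[0.46,0.02,0],[0,0,0]],
    [[0.4,0,0],[0,0,0]],
    [[0.3,0,0],[0,0,0]],
    [[0.3,0,0],[0,0,0]],
    [[0.2,0,0],[0,0,0]],
    [[0,0,0],[0,0,0]],
  ],
)

```text
clock: 16.77
tool_pos: [0.4478, -0.0642, 0.0588]
eef_rot: [0.764, 0.645, -0.0, 0.0]
contact_force: [0.2, -4.0, 0.8]
opening: 0.002
finger_force: 2.0
```

>>> step_arm(
  steps=[
    [[0.2,0,0],[0,0,0]],
    [[0.2,0,0],[0,0,0]],
    [[0.2,0,0],[0,0,0]],
    [[0,0,0],[0,0,0]],
  ],
)

```text
clock: 17.27
tool_pos: [0.4489, -0.0573, 0.0588]
eef_rot: [0.763, 0.646, 0.0, -0.0]
contact_force: [-1.2, -3.7, 1.4]
opening: 0.004
finger_force: 1.8
```

Run:
```python
from h import *
stat()
```

```text
t 17.27 p [ 0.4489 -0.0573  0.0588] yang -9.52 z [-0.e+00  3.e-04 -1.e+00] F [-1.2 -3.7  1.4] M [-0.81  0.22  0.05] open 0.004 ff 1.8
```

>>> step_arm(
  steps=[
    [[0.2,0,0],[0,0,0]],
    [[0.2,0,0],[0,0,0]],
    [[0,0,0],[0,0,0]],
  ],
)

```text
clock: 17.65
tool_pos: [0.4494, -0.0542, 0.0588]
eef_rot: [0.764, 0.646, -0.0, 0.0]
contact_force: [-0.3, -5.2, 2.9]
opening: 0.003
finger_force: 2.8
```

>>> step_arm(
  steps=[
    [[0.1,0,0],[0,0,0]],
    [[0.1,0,0],[0,0,0]],
    [[0,0,0],[0,0,0]],
  ],
)

```text
clock: 18.02
tool_pos: [0.4496, -0.0529, 0.0589]
eef_rot: [0.764, 0.645, -0.001, 0.0]
contact_force: [-0.6, -6.5, 1.0]
opening: 0.002
finger_force: 3.5
```

>>> step_arm(
  steps=[
    [[0.1,0,0],[0,0,0]],
    [[0.05,0,0],[0,0,0]],
    [[0,0,0],[0,0,0]],
  ],
)

```text
clock: 18.4
tool_pos: [0.4497, -0.0519, 0.0589]
eef_rot: [0.764, 0.645, -0.001, 0.001]
contact_force: [-1.3, -8.0, 2.4]
opening: 0.002
finger_force: 4.2
```

>>> step_arm(
  steps=[
    [[0.1,0,0],[0,0,0]],
    [[0.1,0,0],[0,0,0]],
    [[0,0,0],[0,0,0]],
  ],
)

```text
clock: 18.77
tool_pos: [0.4498, -0.0515, 0.0589]
eef_rot: [0.765, 0.644, -0.002, 0.001]
contact_force: [-1.5, -12.1, 2.4]
opening: 0.009
finger_force: 5.9
```

>>> step_arm(
  steps=[
    [[0.1,0,0],[0,0,0]],
    [[0.1,0,0],[0,0,0]],
    [[0,0,0],[0,0,0]],
  ],
)

```text
clock: 19.15
tool_pos: [0.4498, -0.0513, 0.059]
eef_rot: [0.766, 0.643, -0.002, 0.002]
contact_force: [-1.5, -15.5, 2.0]
opening: 0.008
finger_force: 8.1
```

>>> step_arm(
  steps=[
    [[0.1,0,0],[0,0,0]],
    [[0.1,0,0],[0,0,0]],
    [[0.1,0,0],[0,0,0]],
    [[0,0,0],[0,0,0]],
  ],
)

```text
clock: 19.65
tool_pos: [0.4498, -0.0512, 0.059]
eef_rot: [0.767, 0.642, -0.004, 0.003]
contact_force: [-2.3, -23.4, 2.7]
opening: 0.004
finger_force: 11.4
```

Run:
```python
from h import *
stat(); t=snap('top','t5'); w=snap('wrist','w5')
im=t['img'][:,:,::-1][135:195,140:220]; print(im.shape)
a=cv2.resize(im,(400,300),interpolation=cv2.INTER_CUBIC)
b=cv2.resize(load('top0')['img'][:,:,::-1][135:195,140:220],(400,300),interpolation=cv2.INTER_CUBIC)
c=cv2.resize(w['img'][:,:,::-1],(400,300))
o=np.zeros((600,800,3),np.uint8); o[:300,:400]=b; o[300:,:400]=a; o[:300,400:]=c
cv2.imwrite('pics/c5.png',o)
```

```text
t 19.65 p [ 0.4498 -0.0512  0.059 ] yang -10.12 z [-0.0019 -0.0095 -1.    ] F [ -2.3 -23.4   2.7] M [-4.65  0.63  0.24] open 0.004 ff 11.4
(60, 80, 3)
```

View pics/c5.png

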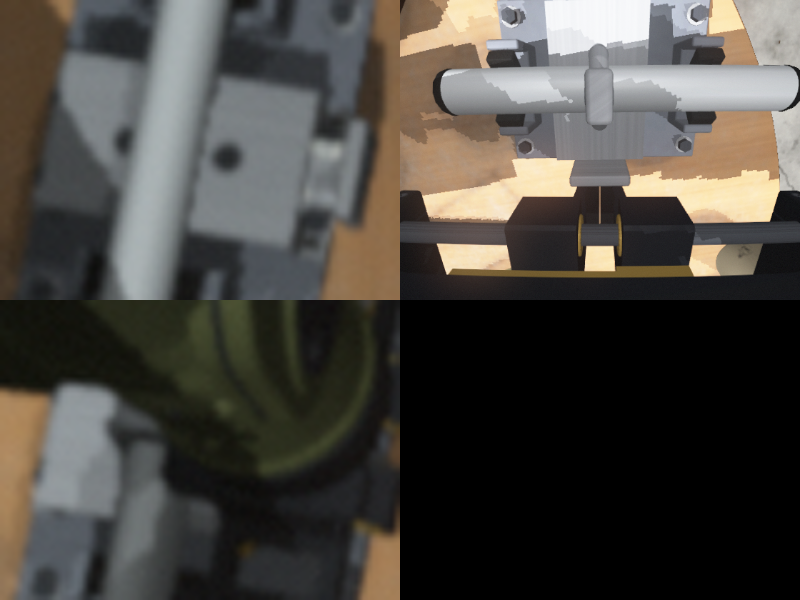

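The tab is now close to the bridge edge in the wrist view, and it is firm against a stop: 23 N with no further motion. I'll back off, rise and measure it.

>>> step_arm(
  steps=[
    [[-0.5,0,0],[0,0,0]],
    [[-1.5,0,0],[0,0,0]],
    [[-1.5,0,0],[0,0,0]],
    [[0,0,-3],[0,0,0]],
    [[0,0,-3],[0,0,0]],
    [[0,0,-3],[0,0,0]],
    [[2,0,-3],[0,0,0]],
    [[0,0,0],[0,0,0]],
    [[0,0,0],[0,0,0]],
  ],
)

```text
clock: 20.88
tool_pos: [0.4483, -0.0584, 0.1783]
eef_rot: [0.763, 0.646, -0.0, -0.0]
contact_force: [0.2, -0.1, -0.9]
opening: 0.009
finger_force: 0.0
```

Run:
```python
from h import *
stat(); s=snap('wrist','w6')
c=np.array([.46626,.01857,0]); fx=np.array([.162,.9868,0]); fy=np.array([-.9868,.162,0])
for x in (-.078,-.062): print(x,proj(s,[c+fx*x+fy*.005+[0,0,.058],c+fx*(x+.008)+fy*.005+[0,0,.058]]).round(1).tolist())
c=s['img'][:,:,::-1][20:270,130:430]; cv2.imwrite('pics/w6c.png',cv2.resize(c,(720,600),interpolation=cv2.INTER_CUBIC))
```

```text
t 20.88 p [ 0.4483 -0.0584  0.1783] yang -9.53 z [-9.e-04  2.e-04 -1.e+00] F [ 0.2 -0.1 -0.9] M [-0.04  0.06  0.01] open 0.009 ff 0.0
-0.078 [[280.5, 201.9], [280.4, 192.8]]
-0.062 [[280.4, 183.5], [280.4, 174.1]]
```

View pics/w6c.png

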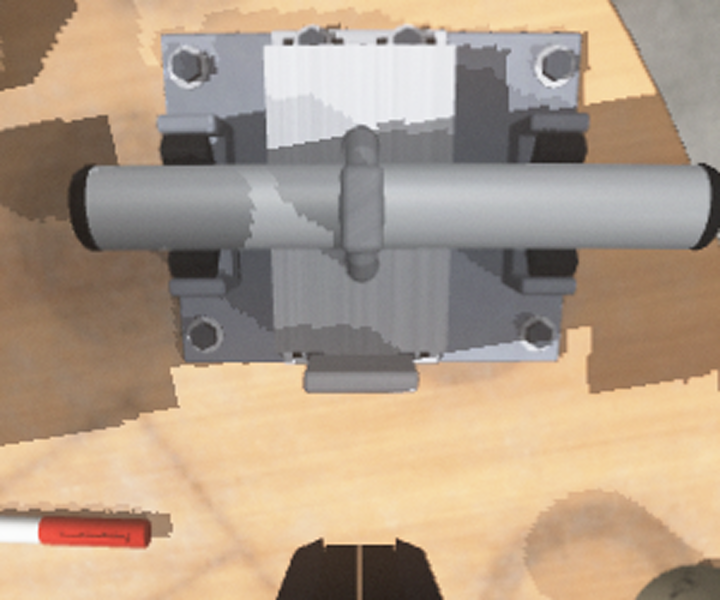

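The tab's outer edge is at crop row 391, or 182.9 px. At its stop it should be at 183.5 px, so the keeper is fully in. The U-bolt sits squarely over the tube, the tube is in its cradles and the gripper is clear.

```bash
python3 -c "
from h import *
print(finish_job())"
```

```text
the job is handed in; nothing more can be done
None
```

The fitting U-bolt is seated over the tube and through both bridge holes, the keeper is pushed fully in to its stop, the gripper is clear of everything, and the job is handed in at about 21 s.

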